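# Weigh down the freshly glued box trays

## Robot

A 6-joint arm with a two-finger parallel gripper is mounted at the origin on a cart in front of the work surface, level with it; the furniture and walls round the work are solid. World frame = base frame: x ahead of the robot, y to its left, z up, the work surface at z = 0. Lengths are in m, angles in rad, forces in N, time in s.
With the tool pointing down it reaches from about 0.3 to 0.875 m from the base axis. Payload 6.4 kg.
Tool frame: the origin (TCP) lies at the very end of the fingers, on their centre line; the grasp point (between the pads) lies 19 mm behind it (bot.hold_point_z is the distance from the TCP to the grasp point, in m); z points along the fingers, y is the line along which they close (so a half turn about z gives the same grasp; the last joint's range is limited). The gripper opens to 85 mm and grips with 20 to 120 N. Pads are 22 mm wide; open, the fingers measure 114 mm over their backs; the gripper's body (76 mm by 85 mm) begins 54 mm behind the grasp point. The pads swing forward as they close: fully open they stand 13 mm farther back than shut.
Start: joints at [1.071, 0.181, 1.607, -0, 1.354, -0.206], TCP at [0.167, 0.55, 0.231] pointing down, gripper open.
Joint ranges: [-2.99, 2.99], [-0.89, 2.07], [0.3, 2.58], [-1.14, 4.28], [0, 2.63], [-3.12, 3.12]. Speed limits (rad/s): [2.57, 2.57, 3.01, 3.14, 3.14, 3.14].

## Interface

Orientations are given as a unit quaternion [w, x, y, z].
In Python, from station import bot, vision, close_job, finder gives the robot as it stands.
- The arm moves only by the tool send_rows, never from a script. Its argument "motion" is a list of rows, each a list of 3 entries, a list of its own where there are three numbers: the finger opening in cm, from 0 to 8.54, then the shift along the tool's x, y, z in cm, then the turn, a rotation vector about the tool's x, y, z in rad. In form: [[jaw, [tx, ty, tz], [rx, ry, rz]], ...]. A call has 1 to 10 rows; each row shifts and turns the commanded pose from where the row before left it, along the tool's axes as they then stand; what a row does not reach is not made up. A row lasts 1/8 s, in which the tool goes at most 62.5 mm and 10.7 degrees, less where a joint would pass 70% of its speed; a pose out of reach is approached as far as the arm can. A call with a gripper value outside its range is refused whole. The fingers move at their own pace and stop on an object; "newtons" is the grip in N (left out, the last holds). Time passes only in rows, so rows that do not move let the fingers close. It gives the time, the measured TCP pose, the force, the opening and the grip force at its end, in the units of the state.
- bot.state(): the state, without advancing time (a new reading comes with each control period).
- vision.grab_frame(name): name is "scene" or "top"; returns a dict with "image" (480x640x3 uint8, red, green, blue), "vertical_fov" (degrees; the focal length in pixels is half the picture's height over the tangent of half this angle, whatever the lens; pixels are square), "cx", "cy" (the principal point, pixels), "R" (3x3) and "t" (3): a world point X has camera coordinates R X + t. Camera axes: x right, y down, z forward; pixel columns grow to the right and rows downward; lengths in m; the calibration is good to about 2 mm. A picture is of the moment at which its call begins. There is no depth.
- close_job(): hands the job in; it is judged then, once.
Trained networks look in the newest picture that a camera, given by its name, has taken for a name from the list of things; names that differ only in an ending like _2 or _b are one class to them, and where a whole thing is asked for, a point or a joint stands for the part that bears it (a point fixed in the world has none). Each returns a list of dicts, best first, with "conf" (0 to 1); they miss things now and then, are a little off and sometimes report something else, mostly with a low value. They report only what shows in the picture. A call takes as long as a camera call. They do not tell look-alikes from the thing itself.
- finder.outline_of(camera, name): "pixels" (480x640 bool, what is visible of it) and "box" ([centre column, centre row, width, height] in pixels, round what is visible of it).
The state is a dict: "time_s": time; "qpos": joint angles; "joint_velocities": joint speeds; "joint_efforts": joint torques, N m; "position": TCP position; "tool_rot": TCP orientation; "force": force on the tool from outside, world axes, zero at the start; "ft_torque": the same for the moment, N m; "opening": finger opening in m; "grasp_force": force on a finger pad.
Only numpy, scipy, OpenCV 4.12 (cv2) and the standard library are available. Lean on these libraries where they do the work, as an engineer would, in place of code of your own. Each camera call takes 0.05 s, during which the arm holds its last target. There are 200 camera calls.

## Task

Four round board trays have just had their base discs glued in and must be pressed while the glue sets. Take the stack of steel pressing weights apart and set each weight upright inside the tray of its own size - the largest weight in the largest tray, the next in the next, down to the smallest in the smallest - flat on the tray's base. Lower each one right down into its tray before letting go, do not drop it in, and leave the trays standing where they are.

Things in the scene. Friction and masses are not known exactly. Their poses are not given: they have to be found in the camera images.
- weight_small_mid (a point): centre, half-way up, of the smallest of four loose turned-steel pressing weights (it stands on top of the stack). Round, 32 mm high, upright along z: a foot of 26 mm diameter and 14 mm height, above it a grip neck of 16 mm diameter and 18 mm height (its flat top is 16 mm above this point, its shoulder 2 mm below it). About 90 g, give or take a fifth. Grip it by the neck.
- weight_medium_mid (a point): centre, half-way up, of the second smallest of four loose turned-steel pressing weights (second from the top of the stack). Round, 32 mm high, upright along z: a foot of 42 mm diameter and 14 mm height, above it a grip neck of 30 mm diameter and 18 mm height (its flat top is 16 mm above this point, its shoulder 2 mm below it). About 220 g, give or take a fifth. Grip it by the neck.
- weight_large_mid (a point): centre, half-way up, of the second largest of four loose turned-steel pressing weights (third from the top of the stack). Round, 32 mm high, upright along z: a foot of 58 mm diameter and 14 mm height, above it a grip neck of 46 mm diameter and 18 mm height (its flat top is 16 mm above this point, its shoulder 2 mm below it). About 460 g, give or take a fifth. Grip it by the neck.
- weight_xlarge_mid (a point): centre, half-way up, of the largest of four loose turned-steel pressing weights (at the bottom of the stack, standing on the table). Round, 32 mm high, upright along z: a foot of 74 mm diameter and 14 mm height, above it a grip neck of 62 mm diameter and 18 mm height (its flat top is 16 mm above this point, its shoulder 2 mm below it). About 720 g, give or take a fifth. Grip it by the neck.
- tray_small: the smallest of four loose, light round greyboard trays with an open top lying on the table: 48 mm outside, 42 mm inside diameter, wall 3 mm thick and 14 mm high, base 3 mm thick. Origin at the centre of its underside, z up. Keep the arm clear of the fixed green lever punch at the table's back left: the black ball on its lever (45 mm across) is at x 0.48, y 0.41, z 0.40; swing past on the robot's side of it.
- tray_medium: the second smallest of four loose, light round greyboard trays with an open top lying on the table: 64 mm outside, 58 mm inside diameter, wall 3 mm thick and 14 mm high, base 3 mm thick. Origin at the centre of its underside, z up.
- tray_large: the second largest of four loose, light round greyboard trays with an open top lying on the table: 80 mm outside, 74 mm inside diameter, wall 3 mm thick and 14 mm high, base 3 mm thick. Origin at the centre of its underside, z up.
- tray_xlarge: the largest of four loose, light round greyboard trays with an open top lying on the table: 96 mm outside, 90 mm inside diameter, wall 3 mm thick and 14 mm high, base 3 mm thick. Origin at the centre of its underside, z up.
There are look-alikes about, which are no part of the job. Leave any brown or green look-alike of the part that bears weight_medium_mid alone.

How it is judged:
At the end, for the whole second after the job is handed in: Each weight stands upright (0.08 rad) on the base of the tray of its own size rank (centre 16 to 22 mm above the tray's underside, within 11 mm of its middle); each tray lies flat on the table (0.06 rad, under 4 mm up), at rest, within 30 mm of where it started (horizontal distance between weight_small_mid and tray_small below 0.011 m and z of weight_small_mid in the frame of tray_small between 0.016 and 0.022 m and angle between each of weight_small_mid, weight_medium_mid, weight_large_mid, weight_xlarge_mid's own z axis and vertical below 0.08 rad and angle between each of tray_small, tray_medium, tray_large, tray_xlarge's own z axis and vertical below 0.06 rad and height (world z) of each of tray_small, tray_medium, tray_large, tray_xlarge below 0.004 m and distance of each of tray_small, tray_medium, tray_large, tray_xlarge from where it was at the start of the episode below 0.03 m and linear speed of each of tray_small, tray_medium, tray_large, tray_xlarge below 0.02 m/s and horizontal distance between weight_medium_mid and tray_medium below 0.011 m and z of weight_medium_mid in the frame of tray_medium between 0.016 and 0.022 m and horizontal distance between weight_large_mid and tray_large below 0.011 m and z of weight_large_mid in the frame of tray_large between 0.016 and 0.022 m and horizontal distance between weight_xlarge_mid and tray_xlarge below 0.011 m and z of weight_xlarge_mid in the frame of tray_xlarge between 0.016 and 0.022 m); the robot touches nothing.
It fails at once if the smallest weight is let go over its tray more than 20 mm above the tray's base (dropped in) (horizontal distance between weight_small_mid and tray_small below 0.03 m and z of weight_small_mid in the frame of tray_small above 0.039 m and contact force between the fingers and weight_small below 0.05 N).
It fails at once if the second smallest weight is let go over its tray more than 20 mm above the tray's base (dropped in) (horizontal distance between weight_medium_mid and tray_medium below 0.03 m and z of weight_medium_mid in the frame of tray_medium above 0.039 m and contact force between the fingers and weight_medium below 0.05 N).
It fails at once if the second largest weight is let go over its tray more than 20 mm above the tray's base (dropped in) (horizontal distance between weight_large_mid and tray_large below 0.03 m and z of weight_large_mid in the frame of tray_large above 0.039 m and contact force between the fingers and weight_large below 0.05 N).
It fails at once if the largest weight is let go over its tray more than 20 mm above the tray's base (dropped in) (horizontal distance between weight_xlarge_mid and tray_xlarge below 0.03 m and z of weight_xlarge_mid in the frame of tray_xlarge above 0.039 m and contact force between the fingers and weight_xlarge below 0.05 N).
It also fails if it takes over 104 s, if anything falls off the work surface, if the arm or the gripper's body presses on something with over 40 N, if the wrist force passes 120 N, or if a joint passes its speed limit or range.

## Working session

There is one attempt and no reset: what is moved stays moved. The work goes in short steps, Python scripts to look and compute and a tool call to move; the robot and the scene stay as the last step left them, time stands still between calls to the robot, and variables do not carry over. Pictures are saved under pics/ and viewed, at most 14 in all, crops included, and the job is handed in when it is done.

Besides the shell and the picture viewer there is one more tool, called after ">>>" by a JSON object that holds its "name" and its "arguments", one argument or row to a line. send_rows: Moves the arm, as the interface text tells. Its arguments: {"type":"object","properties":{"motion":{"type":"array","items":{"type":"array"}},"newtons":{"type":"number"}},"required":["motion"]}

```bash
mkdir -p pics; ls
python3 - <<'E'
from station import bot,vision,finder
import cv2
for n in ("scene","top"):
    f=vision.grab_frame(n); cv2.imwrite(f"pics/{n}0.png",f["image"][:,:,::-1]); print(n,f["vertical_fov"],f["cx"],f["cy"],f["R"],f["t"])
print(bot.state(),bot.hold_point_z)
for n in ("scene","top"):
  for w in ("weight_small_mid","weight_medium_mid","weight_large_mid","weight_xlarge_mid","tray_small","tray_medium","tray_large","tray_xlarge"):
    print(n,w,[(round(d["conf"],2),[round(v) for v in d["box"]]) for d in finder.outline_of(n,w)])
E
```

```text
pics
scene 44.18842654156248 321.3669946919784 242.2193063585152 [[ 0.59474552 -0.8038837   0.00698351]
 [-0.34285076 -0.26149293 -0.90226094]
 [ 0.727139    0.53422135 -0.43113388]] [-0.38087052  0.25530129  0.83286404]
top 53.46181663498978 324.70918721876774 235.85403113874733 [[ 0.02906508 -0.99951238  0.01141196]
 [-0.99061807 -0.03032785 -0.13325186]
 [ 0.13353298 -0.00743192 -0.9910165 ]] [-0.08717212  0.55375315  1.10899764]
{'time_s': 0.1, 'qpos': array([ 1.07070208e+00,  1.81474394e-01,  1.60788306e+00,  6.03820664e-06,
        1.35385014e+00, -2.06287848e-01]), 'joint_velocities': array([-0.000616  , -0.00281701, -0.00161383,  0.00030425, -0.00062613,
        0.00114209]), 'joint_efforts': array([ 9.48338020e-04, -4.45868218e+01, -3.52242815e+01, -3.62202281e-04,
        3.89071443e-03,  5.42288842e-05]), 'position': array([0.16624859, 0.54992012, 0.23048202]), 'tool_rot': array([-2.82065158e-04,  1.46375994e-01,  9.89228698e-01, -7.56609802e-04]), 'force': array([ 0.17715556, -0.1312216 ,  0.05340552]), 'ft_torque': array([-0.02976112, -0.0613085 ,  0.07135402]), 'grasp_f
[... 349 characters left out ...]
1, [219, 278, 34, 22])]
scene tray_small [(0.96, [328, 325, 27, 24])]
scene tray_medium [(0.59, [457, 313, 35, 21])]
scene tray_large [(0.84, [337, 264, 37, 22])]
scene tray_xlarge [(0.73, [239, 234, 36, 20])]
top weight_small_mid [(0.47, [245, 284, 17, 12])]
top weight_medium_mid [(0.64, [346, 252, 19, 19]), (0.63, [246, 284, 19, 17]), (0.56, [209, 281, 16, 15]), (0.43, [434, 220, 25, 26])]
top weight_large_mid [(0.79, [255, 285, 15, 24])]
top weight_xlarge_mid [(0.76, [251, 284, 28, 27]), (0.52, [252, 284, 21, 22])]
top tray_small [(0.56, [363, 289, 21, 21])]
top tray_medium [(0.86, [434, 220, 25, 23])]
top tray_large [(0.8, [319, 212, 35, 31])]
top tray_xlarge [(0.55, [201, 214, 47, 39])]
```

View pics/scene0.png

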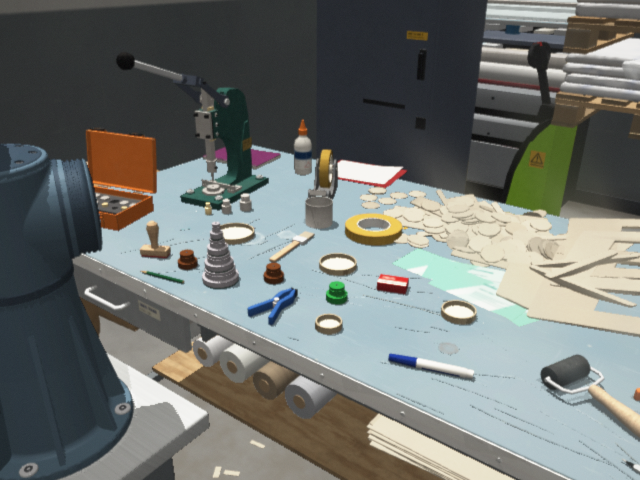

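View pics/top0.png

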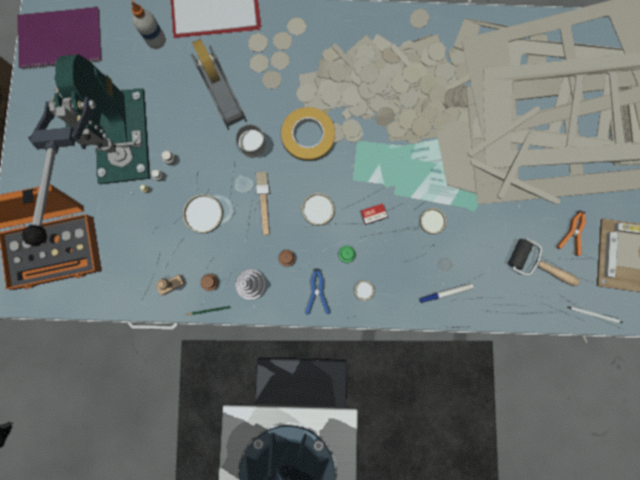

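```bash
cat > h.py <<'E'
import numpy as np, cv2
from station import bot,vision,finder
def cam(n):
    f=vision.grab_frame(n); f["f"]=240/np.tan(np.radians(f["vertical_fov"]/2)); return f
def proj(f,X):
    c=np.atleast_2d(X)@np.array(f["R"]).T+f["t"]; return c[:,:2]/c[:,2:]*f["f"]+[f["cx"],f["cy"]]
def plane(f,uv,z):
    d=np.array(f["R"]).T@[(uv[0]-f["cx"])/f["f"],(uv[1]-f["cy"])/f["f"],1]; o=-np.array(f["R"]).T@f["t"]; return o+d*(z-o[2])/d[2]
def ring(x,y,z,r):
    a=np.linspace(0,2*np.pi,60); return np.c_[x+r*np.cos(a),y+r*np.sin(a),0*a+z]
def hull(f,x,y,cyl):  # cyl: list of (z,r)
    return proj(f,np.vstack([ring(x,y,z,r) for z,r in cyl]))
def boxc(p): return (p.max(0)+p.min(0))/2
E
python3 - <<'E'
from h import *
fs={n:cam(n) for n in ("scene","top")}
for n,r in {"tray_small":.024,"tray_medium":.032,"tray_large":.040,"tray_xlarge":.048}.items():
  for c in fs:
    d=finder.outline_of(c,n)
    if not d: print(n,c,"none");continue
    b=np.array(d[0]["box"]); z=.007
    p=plane(fs[c],b[:2],z)
    for _ in range(5):
        h=hull(fs[c],p[0],p[1],[(0,r),(.014,r)]); p+=p*0+(plane(fs[c],b[:2],z)-plane(fs[c],boxc(h),z))
    h=hull(fs[c],p[0],p[1],[(0,r),(.014,r)])
    print(n,c,p[:2].round(4),"size exp",(h.max(0)-h.min(0)).round(1),"got",b[2:].round(1), b[:2].round(1))
f=fs["scene"]["image"][205:300,160:360,::-1]; cv2.imwrite("pics/cs.png",cv2.resize(f,None,fx=4,fy=4,interpolation=cv2.INTER_CUBIC))
f=fs["top"]["image"][190:310,180:450,::-1]
g=cv2.resize(f,None,fx=2.9,fy=2.9,interpolation=cv2.INTER_CUBIC);cv2.imwrite("pics/ct.png",g)
E
```

```text
tray_small scene [ 0.4319 -0.1763] size exp [27.1 21.7] got [25. 20.] [331.4 325.2]
tray_small top [ 0.4288 -0.1691] size exp [20.2 19.9] got [21.  22.6] [363.5 290.5]
tray_medium scene [ 0.6041 -0.337 ] size exp [36.3 25.2] got [32.7 24.6] [456.9 313.1]
tray_medium top [ 0.6079 -0.3391] size exp [27.  26.3] got [24.3 23.7] [433.1 220.1]
tray_large scene [ 0.6307 -0.0493] size exp [37.6 23.2] got [38.  23.5] [337.3 263.9]
tray_large top [ 0.6252 -0.056 ] size exp [32.3 32.7] got [32.2 29.7] [319.5 209.8]
tray_xlarge scene [0.6117 0.2236] size exp [41.4 22.5] got [33.5 23.7] [237.8 234.4]
tray_xlarge top [0.6096 0.235 ] size exp [40.2 39.1] got [42.  38.3] [201.9 212.4]
```

View pics/cs.png

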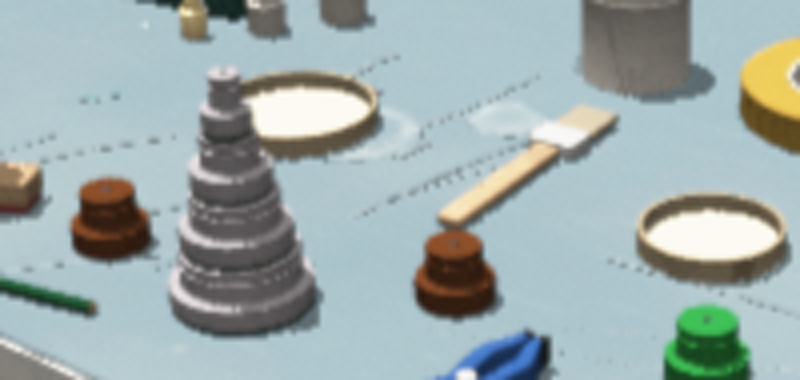

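View pics/ct.png

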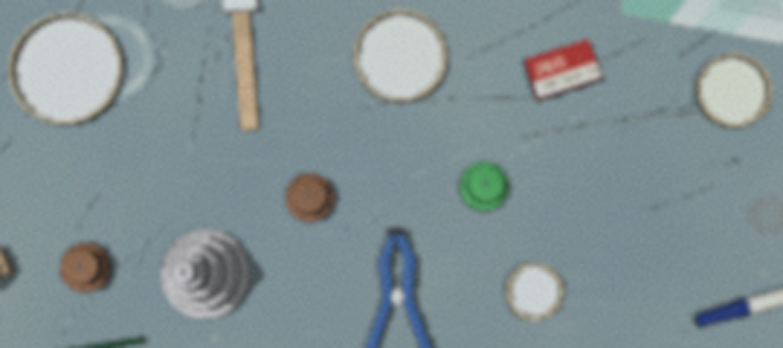

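```bash
cat >> h.py <<'E'
def avg(n,k=4):
    fr=[cam(n) for _ in range(k)]; f=fr[0]; f["image"]=np.mean([q["image"] for q in fr],0); return f
E
python3 - <<'E'
from h import *
from scipy.optimize import minimize
fs={n:avg(n) for n in ("scene","top")}
np.save("/tmp/fs.npy",fs,allow_pickle=True)
T={"small":(.024,.4304,-.172),"medium":(.032,.606,-.338),"large":(.040,.628,-.053),"xlarge":(.048,.611,.231)}
def comp(f,uv,win,fun):
    u,v=map(int,uv); m=np.zeros((480,640),np.uint8)
    im=cv2.GaussianBlur(f["image"].astype(np.float32),(0,0),.6)
    m[v-win:v+win,u-win:u+win]=fun(im)[v-win:v+win,u-win:u+win]
    n,l,s,c=cv2.connectedComponentsWithStats(m,connectivity=4)
    i=1+np.argmax(s[1:,4]); b=s[i]; return l==i,b
S=8
def soft(f,cyls,u0,v0,w):  # antialiased mask
    m=np.zeros((w*S,w*S),np.uint8)
    for x,y,c in cyls:
        h=cv2.convexHull(((hull(f,x,y,c)-[u0,v0]+.5)*S).astype(np.int32)); cv2.fillConvexPoly(m,h,1)
    return cv2.resize(m.astype(np.float32),(w,w),interpolation=cv2.INTER_AREA)
for n,(r,x,y) in T.items():
  for c in fs:
    f=fs[c]; uv=proj(f,[x,y,.007])[0]; W=32
    m,b=comp(f,uv,W,lambda im:((im[...,2]-im[...,0])<6)|(im.min(-1)>195))
    u0,v0=int(uv[0])-W,int(uv[1])-W; mm=m[v0:v0+2*W,u0:u0+2*W].astype(np.float32)
    mm=cv2.morphologyEx(mm,cv2.MORPH_CLOSE,np.ones((5,5)))
    q=minimize(lambda p:((soft(f,[(p[0],p[1],[(0,r),(.014,r)])],u0,v0,2*W)-mm)**2).sum(),[x,y],method="Nelder-Mead",options=dict(initial_simplex=[[x,y],[x+.01,y],[x,y+.01]]))
    print(n,c,q.x.round(4),"resid",round(q.fun,1),"area",mm.sum())
# stack
D=[(.026,.016),(.042,.030),(.058,.046),(.074,.062)][::-1]
def stack(p):
    return sum([[(p[0]+p[2]*i,p[1]+p[3]*i,[(.032*i,F/2),(.032*i+.014,F/2)]),(p[0]+p[2]*i,p[1]+p[3]*i,[(.032*i+.014,N/2),(.032*i+.032,N/2)])] for i,(F,N) in enumerate(D)],[])
ms={}
for c in fs:
    f=fs[c]; uv={"scene":(220,255),"top":(251,284)}[c]; W=50 if c=="scene" else 28
    m,b=comp(f,uv,W,lambda im:((im[...,2]-im[...,0])<9)&(im.min(-1)<400)&(im.mean(-1)>60)); print(c,b,m.sum())
    u0,v0=uv[0]-W,uv[1]-W; ms[c]=(u0,v0,2*W,m[v0:v0+2*W,u0:u0+2*W].astype(np.float32))
    p0=plane(f,(220,275) if c=="scene" else (251,284),.02); print(p0)
def cost(p,cs): return sum(((soft(fs[c],stack(p),*ms[c][:3])-ms[c][3])**2).sum() for c in cs)
for cs in (["scene"],["top"],["scene","top"]):
    z=[p0[0],p0[1],0,0]
    q=minimize(lambda p:cost(p,cs),z,method="Nelder-Mead",options=dict(initial_simplex=[z]+[[z[j]+(.01 if j<2 else .003)*(i==j) for j in range(4)] for i in range(4)],maxiter=400))
    print(cs,q.x.round(4),q.fun)
vis=[]
for c in fs:
    u0,v0,w,m=ms[c]; k=6 if c=="scene" else 10
    im=cv2.resize(fs[c]["image"][v0:v0+w,u0:u0+w,::-1].astype(np.uint8),None,fx=k,fy=k,interpolation=cv2.INTER_CUBIC)
    im=np.ascontiguousarray(im)
    for x,y,cc in stack(q.x):
        h=cv2.convexHull(((hull(fs[c],x,y,cc)-[u0,v0]+.5)*k).astype(np.int32)); cv2.polylines(im,[h],True,(0,255,255),1)
    vis.append(cv2.resize(im,(400,400)))
cv2.imwrite("pics/ov.png",np.hstack(vis))
E
```

```text
small scene [ 0.4334 -0.1685] resid 8.8 area 512.0
small top [ 0.4299 -0.1699] resid 14.8 area 345.0
medium scene [ 0.6114 -0.337 ] resid 696.4 area 1444.0
medium top [ 0.6066 -0.3381] resid 11.0 area 570.0
large scene [ 0.6316 -0.0495] resid 14.9 area 760.0
large top [ 0.6275 -0.0516] resid 26.7 area 874.0
xlarge scene [0.6065 0.2389] resid 620.6 area 1398.0
xlarge top [0.6075 0.2338] resid 16.7 area 1253.0
scene [ 202  222   53   66 2132] 2132
[0.42735627 0.0955169  0.02      ]
top [236 270  30  29 710] 710
[0.43620435 0.10314266 0.02      ]
['scene'] [ 0.4413  0.1105 -0.0013 -0.0012] 659.369873046875
['top'] [ 4.365e-01  1.059e-01 -2.000e-04  1.200e-03] 34.440673828125
['scene', 'top'] [0.4374 0.1063 0.0007 0.0009] 740.4091796875
```

View pics/ov.png

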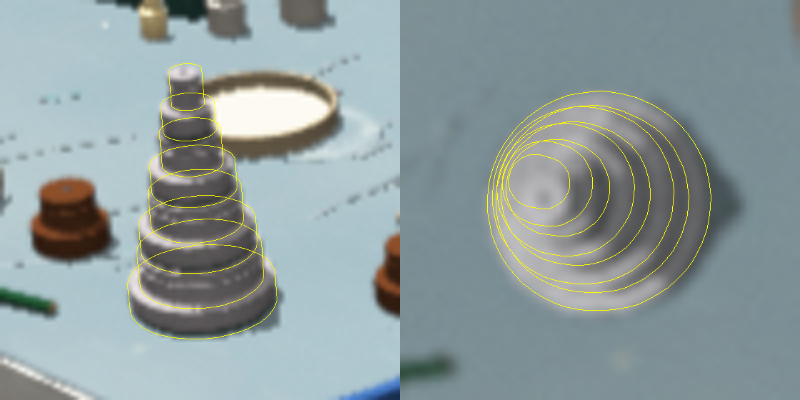

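>>> {"name": "send_rows", "arguments": {
  "motion": [
    [8.5, [0, 0, 0], [0, 0, -0.15]],
    [8.5, [0, 0, 0], [0, 0, -0.143]],
    [8.5, [-2, -3, 0], [0, 0, 0]],
    [8.5, [-3, -5, 0], [0, 0, 0]],
    [8.5, [-3, -5, 0], [0, 0, 0]],
    [8.5, [-3, -5, 0], [0, 0, 0]],
    [8.5, [-3, -5, 0], [0, 0, 0]],
    [8.5, [-3, -5, 0], [0, 0, 0]],
    [8.5, [-3, -5, 0], [0, 0, 0]],
    [8.5, [-3, -5, 0], [0, 0, 0]]
  ],
  "newtons": 50
}}

```text
time_s: 3.05
position: [0.397, 0.1685, 0.2317]
tool_rot: [0.001, 0.0, 1.0, 0.0]
force: [0.9, 1.4, -0.1]
opening: 0.0853
grasp_force: 0.0
```

>>> {"name": "send_rows", "arguments": {
  "motion": [
    [8.5, [-2, -4, 0], [0, 0, 0]],
    [8.5, [-1, -1.3, 0], [0, 0, 0]],
    [8.5, [0, 0, 0], [0, 0, 0]],
    [8.5, [0, 0, 0], [0, 0, 0]]
  ]
}}

```text
time_s: 3.55
position: [0.4255, 0.1183, 0.2311]
tool_rot: [-0.0, -0.0, 1.0, 0.0]
force: [0.1, 0.1, 0.4]
opening: 0.0851
grasp_force: 0.0
```

>>> {"name": "send_rows", "arguments": {
  "motion": [
    [8.5, [-1.25, -1.1, 0], [0, 0, 0]],
    [6, [0, 0, 3], [0, 0, 0]],
    [6, [0, 0, 4], [0, 0, 0]],
    [6, [0, 0, 3], [0, 0, 0]],
    [6, [0, 0, 1.8], [0, 0, 0]],
    [5, [0, 0, 0], [0, 0, 0]],
    [5, [0, 0, 0], [0, 0, 0]]
  ]
}}

```text
time_s: 4.42
position: [0.4395, 0.1063, 0.1141]
tool_rot: [0.001, 0.0, 1.0, -0.0]
force: [-0.6, 0.8, -0.2]
opening: 0.05
grasp_force: 0.0
```

Run:
```python
from h import *
a=cam("scene")["image"][190:300,160:310,::-1];b=cam("top")["image"][230:340,180:330,::-1]
cv2.imwrite("pics/g1.png",cv2.resize(np.hstack([a[:,:130],b[:,:130]]),None,fx=3,fy=3,interpolation=cv2.INTER_CUBIC)); print(bot.state()["position"])
```

```text
[0.43962829 0.10622593 0.11438324]
```

View pics/g1.png

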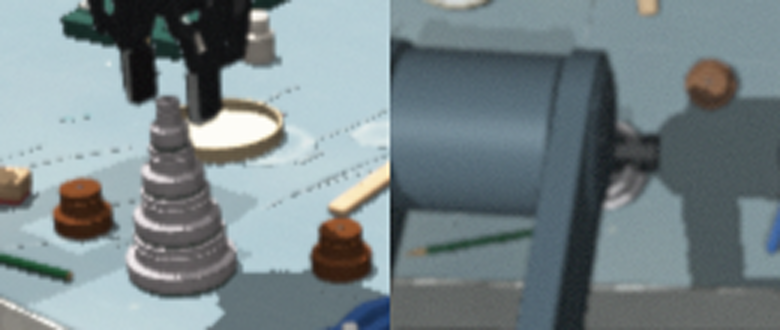

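>>> {"name": "send_rows", "arguments": {
  "motion": [
    [3, [0, 0, 0.1], [0, 0, 0]],
    [1, [0, 0, 0], [0, 0, 0]],
    [1, [0, 0, 0], [0, 0, 0]],
    [1, [0, 0, 0], [0, 0, 0]],
    [1, [0, 0, 0], [0, 0, 0]],
    [1, [0, 0, 0], [0, 0, 0]]
  ]
}}

```text
time_s: 5.28
position: [0.439, 0.1061, 0.1128]
tool_rot: [0.0, 0.0, 1.0, -0.0]
force: [-1.2, -1.6, 6.2]
opening: 0.0136
grasp_force: 48.8
```

>>> {"name": "send_rows", "arguments": {
  "motion": [
    [1, [0, 0, -0.5], [0, 0, 0]],
    [1, [0, 0, -1.5], [0, 0, 0]],
    [1, [0, 0, -2.5], [0, 0, 0]],
    [1, [0, 0, -2.5], [0, 0, 0]],
    [1, [0, 0, 0], [0, 0, 0]]
  ]
}}

```text
time_s: 5.9
position: [0.4403, 0.1062, 0.1847]
tool_rot: [0.003, 0.0, 1.0, -0.0]
force: [0.8, -1.0, -0.2]
opening: 0.0136
grasp_force: 48.8
```

Run:
```python
from h import *
a=cam("scene")["image"][160:300,150:300,::-1]
cv2.imwrite("pics/g2.png",cv2.resize(a,None,fx=4,fy=4,interpolation=cv2.INTER_CUBIC)); s=bot.state();print(s["position"],s["opening"],s["force"])
```

```text
[0.43927416 0.10616923 0.18317545] 0.013702324723148562 [-0.46476029 -0.19535049 -0.75343745]
```

View pics/g2.png

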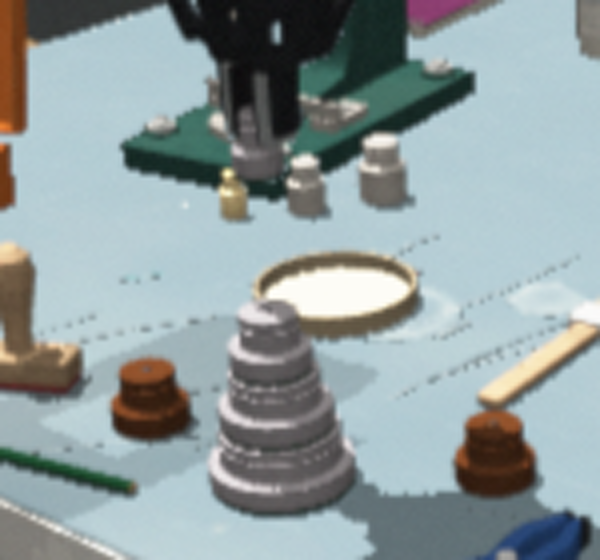

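Run:
```python
from h import *
f=cam("scene"); p=bot.state()["position"]; print(p)
h=hull(f,p[0],p[1],[(p[2]-.0168,.013),(p[2]-.0028,.013)]); print((h.min(0)-[150,160])*4,(h.max(0)-[150,160])*4)
```

```text
[0.43847687 0.10619945 0.18214087]
[230.93676264 142.18813212] [287.91965427 189.39099205]
```

>>> {"name": "send_rows", "arguments": {
  "motion": [
    [1, [0.2, -3, 0], [0, 0, 0]],
    [1, [0.2, -5, 0], [0, 0, 0]],
    [1, [0.3, -5, 0], [0, 0, 0]],
    [1, [0, -5, 0], [0, 0, 0]],
    [1, [0, -5, 0], [0, 0, 0]],
    [1, [0, -3, 0], [0, 0, 0]],
    [1, [0, -1.5, 2], [0, 0, 0]],
    [1, [0, 0, 4], [0, 0, 0]],
    [1, [0, 0, 3], [0, 0, 0]],
    [1, [0, 0, 0], [0, 0, 0]]
  ]
}}

```text
time_s: 7.25
position: [0.4287, -0.167, 0.089]
tool_rot: [-0.003, 0.001, 1.0, 0.002]
force: [-0.4, 0.5, 0.5]
opening: 0.0136
grasp_force: 48.9
```

>>> {"name": "send_rows", "arguments": {
  "motion": [
    [1, [-0.1, -0.15, 2], [0, 0, 0]],
    [1, [0, 0, 2], [0, 0, 0]],
    [1, [0, 0, 0], [0, 0, 0]],
    [1, [0, 0, 0], [0, 0, 0]]
  ]
}}

```text
time_s: 7.75
position: [0.4331, -0.1707, 0.0534]
tool_rot: [0.001, 0.0, 1.0, -0.0]
force: [0.0, -0.3, -0.7]
opening: 0.014
grasp_force: 48.9
```

Run:
```python
from h import *
f=cam("scene"); p=bot.state()["position"]; print(p)
u0,v0,k=285,265,6
a=np.ascontiguousarray(cv2.resize(f["image"][v0:v0+90,u0:u0+90,::-1],None,fx=k,fy=k,interpolation=cv2.INTER_CUBIC))
for x,y,c in [(p[0],p[1],[(p[2]-.0168,.013),(p[2]-.0028,.013)]),(.432,-.169,[(0,.024),(.014,.024)])]:
  cv2.polylines(a,[cv2.convexHull(((hull(f,x,y,c)-[u0,v0]+.5)*k).astype(np.int32))],True,(0,0,255),1)
cv2.imwrite("pics/g3.png",a)
```

```text
[ 0.43323375 -0.17083475  0.05354548]
```

View pics/g3.png

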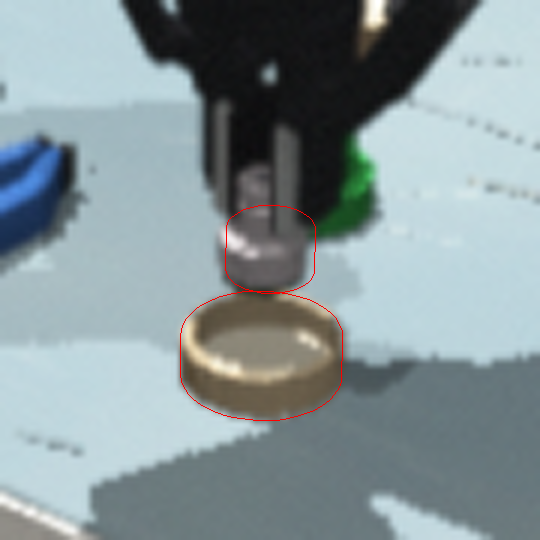

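>>> {"name": "send_rows", "arguments": {
  "motion": [
    [1, [0, 0, 1.5], [0, 0, 0]],
    [1, [0, 0, 1], [0, 0, 0]],
    [1, [0, 0, 0.5], [0, 0, 0]],
    [1, [0, 0, 0.2], [0, 0, 0]],
    [1, [0, 0, 0], [0, 0, 0]],
    [1, [0, 0, 0], [0, 0, 0]]
  ]
}}

```text
time_s: 8.55
position: [0.4326, -0.1705, 0.0205]
tool_rot: [0.0, 0.0, 1.0, -0.0]
force: [-0.3, 0.8, -1.1]
opening: 0.0136
grasp_force: 48.9
```

>>> {"name": "send_rows", "arguments": {
  "motion": [
    [1, [0, 0, 0.08], [0, 0, 0]],
    [1, [0, 0, 0], [0, 0, 0]],
    [1, [0, 0, 0], [0, 0, 0]]
  ]
}}

```text
time_s: 8.93
position: [0.4327, -0.1705, 0.0198]
tool_rot: [0.0, 0.0, 1.0, -0.0]
force: [0.3, 0.5, 2.7]
opening: 0.0138
grasp_force: 49.4
```

>>> {"name": "send_rows", "arguments": {
  "motion": [
    [3, [0, 0, 0], [0, 0, 0]],
    [4.5, [0, 0, 0], [0, 0, 0]],
    [5, [0, 0, -0.5], [0, 0, 0]],
    [5, [0, 0, -2], [0, 0, 0]],
    [6, [0, 0, -4], [0, 0, 0]],
    [7, [0, 0, -5], [0, 0, 0]],
    [7, [0, 3, -3.5], [0, 0, 0]],
    [7, [-0.2, 5, 0], [0, 0, 0]],
    [7, [-0.2, 5, 0], [0, 0, 0]],
    [7, [-0.2, 5, 0], [0, 0, 0]]
  ]
}}

```text
time_s: 10.18
position: [0.4385, 0.0111, 0.1701]
tool_rot: [0.001, 0.001, 1.0, -0.0]
force: [0.9, -0.2, -0.1]
opening: 0.07
grasp_force: 0.0
```

>>> {"name": "send_rows", "arguments": {
  "motion": [
    [7, [0, 5, 0], [0, 0, 0]],
    [7, [0, 3, 0], [0, 0, 0]],
    [7, [0, 1.65, 0], [0, 0, 0]],
    [7, [0, 0, 2], [0, 0, 0]],
    [7, [0, 0, 4], [0, 0, 0]],
    [7, [0, 0, 2], [0, 0, 0]],
    [7, [0, 0, 0], [0, 0, 0]],
    [7, [0, 0, 0], [0, 0, 0]]
  ]
}}

```text
time_s: 11.18
position: [0.4394, 0.1061, 0.0905]
tool_rot: [0.001, 0.0, 1.0, -0.0]
force: [0.7, -0.6, 0.1]
opening: 0.0702
grasp_force: 0.0
```

```bash
cat >> h.py <<'E'
def ov(u0,v0,w,k,items,out):
  f=cam("scene"); p=bot.state()["position"]; print(p)
  a=np.ascontiguousarray(cv2.resize(f["image"][v0:v0+w,u0:u0+w,::-1],None,fx=k,fy=k,interpolation=cv2.INTER_CUBIC))
  for x,y,c in items(p):
    cv2.polylines(a,[cv2.convexHull(((hull(f,x,y,c)-[u0,v0]+.5)*k).astype(np.int32))],True,(0,0,255),1)
  cv2.imwrite(out,a)
E
python3 - <<'E'
from h import *
ov(170,200,100,6,lambda p:[(p[0],p[1],[(.064,.021),(.078,.021)]),(p[0],p[1],[(.078,.015),(.096,.015)]),(p[0],p[1],[(0,.037),(.014,.037)])],"pics/g4.png")
E
```

```text
[0.43965168 0.10613171 0.09074466]
```

View pics/g4.png

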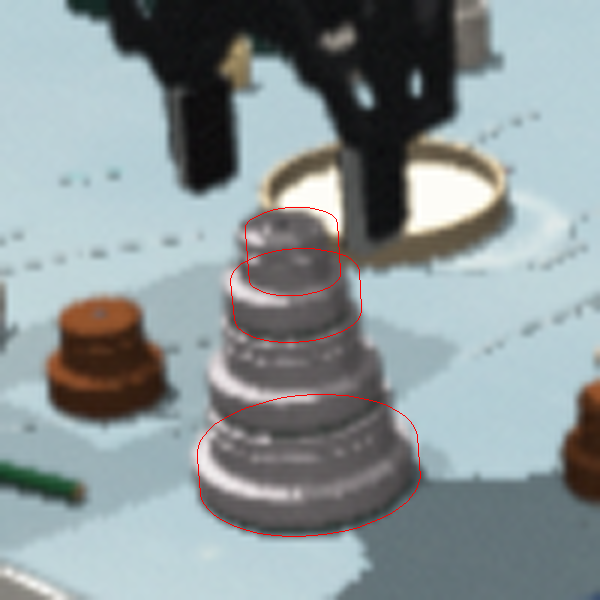

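>>> {"name": "send_rows", "arguments": {
  "motion": [
    [6, [0, 0.15, 0.6], [0, 0, 0]],
    [5, [0, 0, 0.35], [0, 0, 0]],
    [4, [0, 0, 0], [0, 0, 0]],
    [2.5, [0, 0, 0], [0, 0, 0]],
    [2, [0, 0, 0], [0, 0, 0]],
    [2, [0, 0, 0], [0, 0, 0]],
    [2, [0, 0, 0], [0, 0, 0]],
    [2, [0, 0, 0], [0, 0, 0]]
  ],
  "newtons": 60
}}

```text
time_s: 12.22
position: [0.4388, 0.1076, 0.0803]
tool_rot: [0.0, 0.0, 1.0, -0.0]
force: [-2.8, -0.9, 5.5]
opening: 0.0279
grasp_force: 59.1
```

>>> {"name": "send_rows", "arguments": {
  "motion": [
    [2, [0, 0, -0.5], [0, 0, 0]],
    [2, [0, 0, -2], [0, 0, 0]],
    [2, [0, 0, -3], [0, 0, 0]],
    [2, [-0.5, -1.5, -0.5], [0, 0, 0]],
    [2, [-1.5, -4, 0], [0, 0, 0]],
    [2, [-1.9, -5, 0], [0, 0, 0]],
    [2, [-1.9, -5, 0], [0, 0, 0]],
    [2, [-1.9, -5, 0], [0, 0, 0]],
    [2, [-1.9, -5, 0], [0, 0, 0]],
    [2, [-1.9, -5, 0], [0, 0, 0]]
  ]
}}

```text
time_s: 13.48
position: [0.5529, -0.1998, 0.1384]
tool_rot: [-0.001, 0.001, 1.0, 0.0]
force: [0.3, 0.2, -2.2]
opening: 0.0274
grasp_force: 59.6
```

>>> {"name": "send_rows", "arguments": {
  "motion": [
    [2, [-1.9, -5, 0], [0, 0, 0]],
    [2, [-1.8, -5, 0], [0, 0, 0]],
    [2, [-1.2, -3, 0], [0, 0, 0]],
    [2, [-0.5, -1.1, 2], [0, 0, 0]],
    [2, [0, 0, 3], [0, 0, 0]],
    [2, [0, 0, 3], [0, 0, 0]],
    [2, [0, 0, 1], [0, 0, 0]],
    [2, [0, 0, 0], [0, 0, 0]],
    [2, [0, 0, 0], [0, 0, 0]]
  ]
}}

```text
time_s: 14.6
position: [0.608, -0.3393, 0.0514]
tool_rot: [0.001, 0.0, 1.0, -0.001]
force: [0.4, 1.5, -2.0]
opening: 0.0278
grasp_force: 59.6
```

Run:
```python
from h import *
ov(410,245,100,5,lambda p:[(p[0],p[1],[(p[2]-.0163,.021),(p[2]-.0023,.021)]),(.608,-.338,[(0,.032),(.014,.032)])],"pics/g5.png")
```

```text
[ 0.6082406  -0.33929703  0.0517341 ]
```

View pics/g5.png

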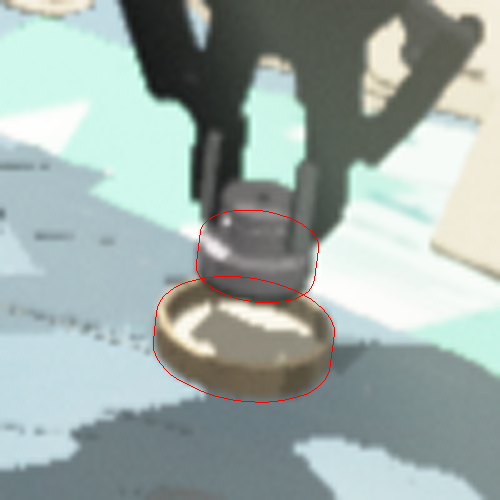

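>>> {"name": "send_rows", "arguments": {
  "motion": [
    [2, [0, 0, 1.5], [0, 0, 0]],
    [2, [0, 0, 1], [0, 0, 0]],
    [2, [0, 0, 0.5], [0, 0, 0]],
    [2, [0, 0, 0.15], [0, 0, 0]],
    [2, [0, 0, 0], [0, 0, 0]],
    [2, [0, 0, 0], [0, 0, 0]]
  ]
}}

```text
time_s: 15.4
position: [0.6071, -0.3382, 0.0194]
tool_rot: [-0.0, 0.0, 1.0, 0.0]
force: [-3.2, 3.7, 6.2]
opening: 0.0276
grasp_force: 60.4
```

>>> {"name": "send_rows", "arguments": {
  "motion": [
    [4, [0, 0, 0], [0, 0, 0]],
    [6, [0, 0, 0], [0, 0, 0]],
    [6, [0, 0, -0.5], [0, 0, 0]],
    [6, [0, 0, -2], [0, 0, 0]],
    [7, [0, 0, -4], [0, 0, 0]],
    [8.5, [0.5, 1.5, -4], [0, 0, 0]],
    [8.5, [1.5, 4, -1.5], [0, 0, 0]],
    [8.5, [1.9, 5, 0], [0, 0, 0]],
    [8.5, [1.9, 5, 0], [0, 0, 0]],
    [8.5, [1.9, 5, 0], [0, 0, 0]]
  ]
}}

```text
time_s: 16.65
position: [0.5304, -0.1323, 0.1403]
tool_rot: [0.001, 0.001, 1.0, -0.001]
force: [0.9, 0.5, -0.0]
opening: 0.0852
grasp_force: 0.0
```

>>> {"name": "send_rows", "arguments": {
  "motion": [
    [8.5, [1.9, 5, 0], [0, 0, 0]],
    [8.5, [1.9, 5, 0], [0, 0, 0]],
    [8.5, [1.9, 5, 0], [0, 0, 0]],
    [8.5, [1.7, 5, 0], [0, 0, 0]],
    [8.5, [1.2, 2.5, 0], [0, 0, 0]],
    [8.5, [0.5, 0.6, 0], [0, 0, 0]],
    [8.5, [0, 0, 3], [0, 0, 0]],
    [8.5, [0, 0, 3], [0, 0, 0]],
    [8.5, [0, 0, 0], [0, 0, 0]],
    [8.5, [0, 0, 0], [0, 0, 0]]
  ]
}}

```text
time_s: 17.9
position: [0.4408, 0.0971, 0.0798]
tool_rot: [0.001, 0.001, 1.0, -0.0]
force: [0.1, 0.5, -0.2]
opening: 0.0851
grasp_force: 0.0
```

>>> {"name": "send_rows", "arguments": {
  "motion": [
    [8.5, [0.1, 1.05, 0], [0, 0, 0]],
    [8.5, [0, 0, 1.5], [0, 0, 0]],
    [8.5, [0, 0, 1.3], [0, 0, 0]],
    [8.5, [0, 0, 0.5], [0, 0, 0]],
    [7, [0, 0, 0], [0, 0, 0]],
    [6, [0, 0, 0], [0, 0, 0]],
    [4, [0, 0, 0], [0, 0, 0]],
    [3.6, [0, 0, 0], [0, 0, 0]],
    [3.6, [0, 0, 0], [0, 0, 0]],
    [3.6, [0, 0, 0], [0, 0, 0]]
  ],
  "newtons": 70
}}

```text
time_s: 19.15
position: [0.4393, 0.1079, 0.0464]
tool_rot: [0.001, 0.0, 1.0, -0.0]
force: [-2.0, -2.3, 6.6]
opening: 0.0438
grasp_force: 70.4
```

>>> {"name": "send_rows", "arguments": {
  "motion": [
    [3.6, [0, 0, -0.5], [0, 0, 0]],
    [3.6, [0, 0, -2], [0, 0, 0]],
    [3.6, [0, 0, -2.5], [0, 0, 0]],
    [3.6, [-1.5, -1.2, 0], [0, 0, 0]],
    [3.6, [-3.5, -3, 0], [0, 0, 0]],
    [3.6, [-4, -3.4, 0], [0, 0, 0]],
    [3.6, [-4, -3.4, 0], [0, 0, 0]],
    [3.6, [-3.5, -3, 0], [0, 0, 0]],
    [3.6, [-2, -1.5, 0], [0, 0, 0]],
    [3.6, [-0.5, -0.4, 0], [0, 0, 0]]
  ]
}}

```text
time_s: 20.4
position: [0.6291, -0.053, 0.0936]
tool_rot: [-0.001, 0.001, 1.0, 0.0]
force: [-0.5, 0.7, -3.5]
opening: 0.0436
grasp_force: 72.2
```

>>> {"name": "send_rows", "arguments": {
  "motion": [
    [3.6, [0, 0, 2], [0, 0, 0]],
    [3.6, [0, 0, 2], [0, 0, 0]],
    [3.6, [0, 0, 0.5], [0, 0, 0]],
    [3.6, [0, 0, 0], [0, 0, 0]],
    [3.6, [0, 0, 0], [0, 0, 0]]
  ]
}}

```text
time_s: 21.02
position: [0.6291, -0.0509, 0.0513]
tool_rot: [0.001, 0.0, 1.0, -0.0]
force: [-0.2, -0.3, -4.3]
opening: 0.0432
grasp_force: 72.2
```

Run:
```python
from h import *
ov(287,200,100,5,lambda p:[(p[0],p[1],[(p[2]-.0144,.029),(p[2]-.0004,.029)]),(.629,-.051,[(0,.04),(.014,.04)])],"pics/g6.png")
```

```text
[ 0.62923315 -0.05102768  0.05147266]
```

View pics/g6.png

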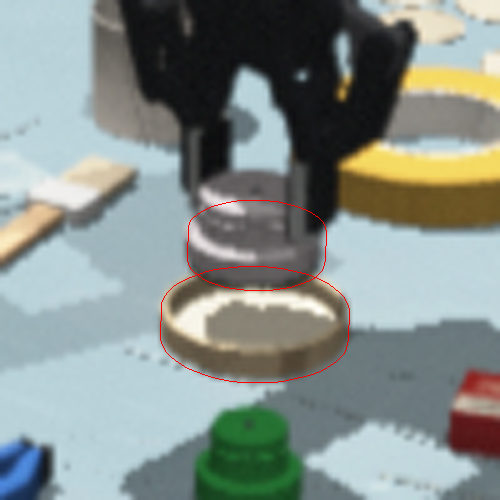

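>>> {"name": "send_rows", "arguments": {
  "motion": [
    [3.6, [0, 0, 1.5], [0, 0, 0]],
    [3.6, [0, 0, 1.2], [0, 0, 0]],
    [3.6, [0, 0, 0.5], [0, 0, 0]],
    [3.6, [0, 0, 0.15], [0, 0, 0]],
    [3.6, [0, 0, 0], [0, 0, 0]],
    [3.6, [0, 0, 0], [0, 0, 0]]
  ]
}}

```text
time_s: 21.82
position: [0.628, -0.0508, 0.0175]
tool_rot: [-0.001, 0.0, 1.0, 0.0]
force: [-5.2, 0.8, 3.8]
opening: 0.0435
grasp_force: 73.2
```

>>> {"name": "send_rows", "arguments": {
  "motion": [
    [5.5, [0, 0, 0], [0, 0, 0]],
    [7, [0, 0, 0], [0, 0, 0]],
    [7, [0, 0, -0.5], [0, 0, 0]],
    [7, [0, 0, -2], [0, 0, 0]],
    [8.5, [0, 0, -3], [0, 0, 0]],
    [8.5, [1.5, 1.2, -2], [0, 0, 0]],
    [8.5, [3.5, 3, 0], [0, 0, 0]],
    [8.5, [4, 3.4, 0], [0, 0, 0]],
    [8.5, [4, 3.4, 0], [0, 0, 0]],
    [8.5, [3.5, 3, 0], [0, 0, 0]]
  ]
}}

```text
time_s: 23.08
position: [0.4629, 0.0901, 0.0935]
tool_rot: [0.001, 0.0, 1.0, -0.0]
force: [0.7, 1.4, -0.4]
opening: 0.0852
grasp_force: 0.0
```

>>> {"name": "send_rows", "arguments": {
  "motion": [
    [8.5, [2, 1.6, 0], [0, 0, 0]],
    [8.5, [0.5, 0.3, 0], [0, 0, 0]],
    [8.5, [0, 0, 2], [0, 0, 0]],
    [8.5, [0, 0, 1.5], [0, 0, 0]],
    [8.5, [0, 0, 0], [0, 0, 0]],
    [8.5, [0, 0, 0], [0, 0, 0]]
  ]
}}

```text
time_s: 23.82
position: [0.4392, 0.1078, 0.0573]
tool_rot: [0.0, 0.001, 1.0, -0.0]
force: [-1.0, -0.6, 0.1]
opening: 0.085
grasp_force: 0.0
```

Run:
```python
from h import *
ov(170,200,100,5,lambda p:[(p[0],p[1],[(.014,.031),(.032,.031)]),(p[0],p[1],[(0,.037),(.014,.037)])],"pics/g7.png")
```

```text
[0.43932651 0.10793171 0.05744146]
```

View pics/g7.png

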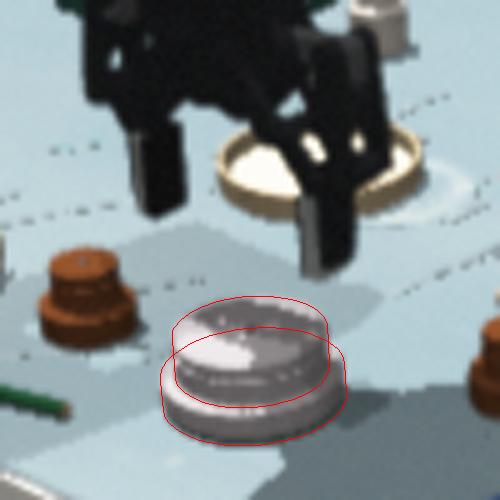

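Well centred on the grey largest weight. Descend and grip.

>>> {"name": "send_rows", "arguments": {
  "motion": [
    [8.5, [0, 0, 2], [0, 0, 0]],
    [8.5, [0, 0, 1.5], [0, 0, 0]],
    [8.5, [0, 0, 0.6], [0, 0, 0]],
    [8.5, [0, 0, 0.15], [0, 0, 0]],
    [8.5, [0, 0, 0], [0, 0, 0]],
    [7, [0, 0, 0], [0, 0, 0]],
    [5.5, [0, 0, 0], [0, 0, 0]],
    [5, [0, 0, 0], [0, 0, 0]],
    [5, [0, 0, 0], [0, 0, 0]],
    [5, [0, 0, 0], [0, 0, 0]]
  ],
  "newtons": 90
}}

```text
time_s: 25.12
position: [0.4393, 0.1078, 0.016]
tool_rot: [0.0, 0.0, 1.0, -0.0]
force: [-5.3, -3.5, 14.8]
opening: 0.0586
grasp_force: 93.3
```

>>> {"name": "send_rows", "arguments": {
  "motion": [
    [5, [0, 0, -0.3], [0, 0, 0]],
    [5, [0, 0, -1.5], [0, 0, 0]],
    [5, [0, 0, -2.5], [0, 0, 0]],
    [5, [-1, 0.7, -2], [0, 0, 0]],
    [5, [-3, 2.2, 0], [0, 0, 0]],
    [5, [-4, 3, 0], [0, 0, 0]],
    [5, [-4, 3, 0], [0, 0, 0]],
    [5, [-3, 2.2, 0], [0, 0, 0]],
    [5, [-1.5, 1.2, 0], [0, 0, 0]],
    [5, [-0.5, 0.4, 0], [0, 0, 0]]
  ]
}}

```text
time_s: 26.38
position: [0.6087, 0.2357, 0.0771]
tool_rot: [-0.001, -0.0, 1.0, -0.0]
force: [-0.5, -0.2, -7.4]
opening: 0.0583
grasp_force: 98.8
```

>>> {"name": "send_rows", "arguments": {
  "motion": [
    [5, [0, 0, 1], [0, 0, 0]],
    [5, [0, 0, 1], [0, 0, 0]],
    [5, [0, 0, 0], [0, 0, 0]],
    [5, [0, 0, 0], [0, 0, 0]]
  ]
}}

```text
time_s: 26.88
position: [0.6085, 0.2347, 0.0574]
tool_rot: [-0.0, 0.001, 1.0, -0.0]
force: [0.0, 0.7, -7.3]
opening: 0.0584
grasp_force: 98.8
```

Run:
```python
from h import *
ov(190,165,100,5,lambda p:[(p[0],p[1],[(p[2]-.016,.037),(p[2]-.002,.037)]),(.609,.2345,[(0,.048),(.014,.048)])],"pics/g8.png")
```

```text
[0.60889061 0.23484483 0.05781076]
```

View pics/g8.png

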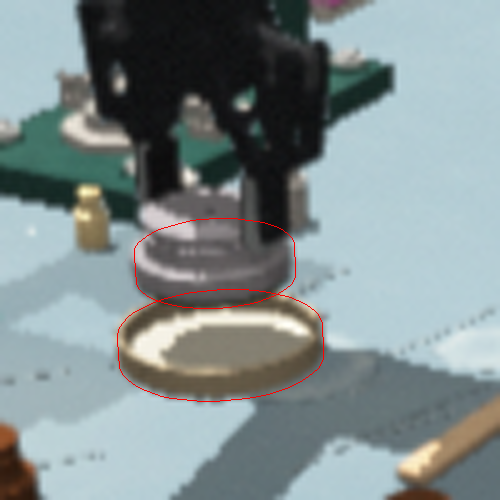

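>>> {"name": "send_rows", "arguments": {
  "motion": [
    [5, [0, 0, 1.5], [0, 0, 0]],
    [5, [0, 0, 1.3], [0, 0, 0]],
    [5, [0, 0, 0.6], [0, 0, 0]],
    [5, [0, 0, 0.35], [0, 0, 0]],
    [5, [0, 0, 0.1], [0, 0, 0]],
    [5, [0, 0, 0], [0, 0, 0]],
    [5, [0, 0, 0], [0, 0, 0]]
  ]
}}

```text
time_s: 27.8
position: [0.6091, 0.2351, 0.0192]
tool_rot: [0.0, 0.0, 1.0, 0.0]
force: [-0.9, -0.0, -7.1]
opening: 0.0588
grasp_force: 99.1
```

>>> {"name": "send_rows", "arguments": {
  "motion": [
    [5, [0, 0, 0.08], [0, 0, 0]],
    [5, [0, 0, 0], [0, 0, 0]],
    [5, [0, 0, 0], [0, 0, 0]]
  ]
}}

```text
time_s: 28.18
position: [0.6091, 0.2351, 0.0191]
tool_rot: [0.0, 0.0, 1.0, 0.0]
force: [-4.7, -1.9, 5.2]
opening: 0.0582
grasp_force: 99.7
```

Contact made; release, rise and retract toward the robot to clear the view.

>>> {"name": "send_rows", "arguments": {
  "motion": [
    [7, [0, 0, 0], [0, 0, 0]],
    [8.5, [0, 0, 0], [0, 0, 0]],
    [8.5, [0, 0, 0], [0, 0, 0]],
    [8.5, [0, 0, -0.5], [0, 0, 0]],
    [8.5, [0, 0, -2], [0, 0, 0]],
    [8.5, [0, 0, -4], [0, 0, 0]],
    [8.5, [0, 0, -4], [0, 0, 0]],
    [8.5, [3, -1, -2], [0, 0, 0]],
    [8.5, [5, -1, 0], [0, 0, 0]],
    [8.5, [5, 0, 0], [0, 0, 0]]
  ]
}}

```text
time_s: 29.42
position: [0.4783, 0.2147, 0.1452]
tool_rot: [0.001, 0.001, 1.0, 0.0]
force: [-0.3, -0.3, 1.0]
opening: 0.0849
grasp_force: 0.0
```

>>> {"name": "send_rows", "arguments": {
  "motion": [
    [8.5, [4, 3, 0], [0, 0, 0]],
    [8.5, [4, 5, 0], [0, 0, 0]],
    [8.5, [4, 5, 0], [0, 0, 0]],
    [8.5, [4, 5, 0], [0, 0, 0]],
    [8.5, [4, 5, 0], [0, 0, 0]],
    [8.5, [3, 4, 0], [0, 0, 0]],
    [8.5, [0, 0, 0], [0, 0, 0]],
    [8.5, [0, 0, 0], [0, 0, 0]]
  ]
}}

```text
time_s: 30.42
position: [0.253, 0.4806, 0.1441]
tool_rot: [0.001, -0.0, 1.0, 0.0]
force: [0.9, -0.3, 0.8]
opening: 0.0849
grasp_force: 0.0
```

Run:
```python
from h import *
print(bot.state()["position"])
fs={n:cam(n) for n in ("scene","top")}
P={"small":(.4327,-.1705,.024,.013,.008),"medium":(.6071,-.3382,.032,.021,.015),"large":(.628,-.0508,.04,.029,.023),"xlarge":(.6091,.2351,.048,.037,.031)}
rows=[]
for c,f in fs.items():
  r=[]
  for n,(x,y,R,F,N) in P.items():
    u,v=proj(f,[x,y,.01])[0].astype(int)
    r.append(cv2.resize(f["image"][v-30:v+30,u-30:u+30,::-1],(200,200),interpolation=cv2.INTER_CUBIC))
  rows.append(np.hstack(r))
cv2.imwrite("pics/fin.png",np.vstack(rows))
```

```text
[0.25302281 0.48056486 0.14414834]
```

View pics/fin.png

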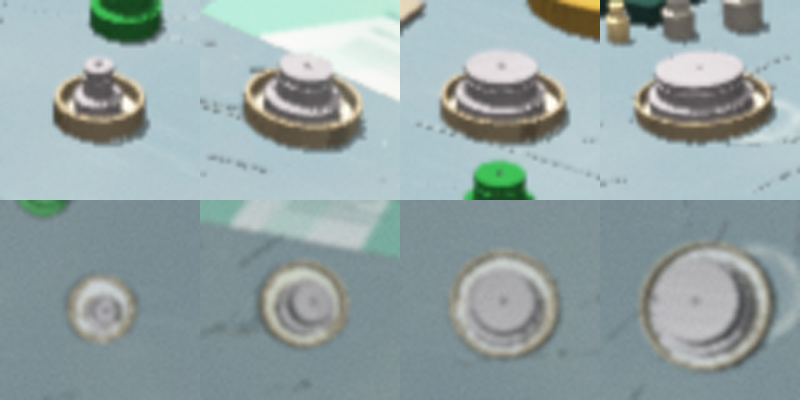

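The four weights stand flat inside their matching trays, and every foot is inside its wall in both views. I'm handing in the job.

```bash
python3 -c "
from station import close_job
print(close_job())"
```

```text
the job is handed in; nothing more can be done
None
```

The job is handed in: all four weights were lowered into the trays of their own size and stood upright and flat in the last pictures, at about 30 s of the 104 s allowed; no verdict came back.

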